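# Seat the hung-up square nut in the drill jig and swing the leaf over it

### The arm

A 7-joint arm with a two-finger parallel gripper is mounted at the origin on a cart in front of the work surface, level with it; the furniture and walls round the work are solid. World frame = base frame: x ahead of the robot, y to its left, z up, the work surface at z = 0. Lengths are in m, angles in rad, forces in N, time in s.
With the tool pointing down it reaches from about 0.375 to 0.925 m from the base axis. Payload 3.1 kg.
Tool frame: the origin (TCP) lies on the mounting face of the last link; the fingertips stand 173 mm ahead of it and the grasp point (between the pads) lies 155 mm ahead of it; z points along the fingers, y is the line along which they close (so a half turn about z gives the same grasp; the last joint's range is limited). The gripper opens to 85 mm and grips with 20 to 120 N. Pads are 22 mm wide; open, the fingers measure 114 mm over their backs; the gripper's body (76 mm by 85 mm) begins 54 mm behind the grasp point. The pads swing forward as they close: fully open they stand 13 mm farther back than shut.
Start: joints at [1.087, 0.383, 0.044, 1.598, -0.018, 1.161, -0.05], TCP at [0.245, -0.602, 0.405] pointing down, gripper open.
Joint ranges: [-2.61, 2.61], [-0.41, 2.15], [-1.48, 1.57], [0, 2.5], [-1.57, 4.71], [0.05, 1.97], [-2.85, 2.85]. Speed limits (rad/s): [2.79, 2.79, 3.14, 3.14, 3.14, 3.14, 3.14].

### API

Orientations are given as a unit quaternion [x, y, z, w].
In Python, from station import ctrl, eyes gives the robot as it stands.
- The arm moves only by the tool carry_out, never from a script. Its argument "steps" is a list of rows, each a list of 3 entries, a list of its own where there are three numbers: the finger opening in m, from 0 to 0.0854, then the shift along the tool's x, y, z in m, then the turn, a rotation vector about the tool's x, y, z in rad. In form: [[gripper, [dx, dy, dz], [wx, wy, wz]], ...]. A call has exactly 5 rows; each row is the pose to reach, as a shift and turn from the pose commanded when the call began, along the tool's axes at that moment; what a row does not reach only later rows make up. A row lasts 1/12 s, in which the tool goes at most 41.7 mm and 7.16 degrees, less where a joint would pass 70% of its speed; a pose out of reach is approached as far as the arm can. A call with a gripper value outside its range is refused whole. The fingers move at their own pace and stop on an object; "force" is the grip in N (left out, the last holds). Time passes only in rows, so rows that repeat a pose let the fingers close, or fill a call up. It gives the time, the measured TCP pose, the force, the opening and the grip force at its end, in the units of the state.
- ctrl.get_state(): the state, without advancing time (a new reading comes with each control period).
- eyes.capture(name): name is "scene" or "top" or "wrist"; returns a dict with "pixels" (384x512x3 uint8, blue, green, red), "range_z" (384x512 float32, m along the optical axis (not along the pixel's ray), 0 where there is no reading), "mtx" (3x3 intrinsics, pixels), "world_from_camera" (4x4, takes a point from camera to world coordinates); the wrist camera has in their place "mount" (4x4, takes a point from camera to tool coordinates, whose origin is the TCP and whose axes are the flange's). Camera axes: x right, y up, looking along -z (the intrinsics and any distortion apply to the point x, -y, -z); pixel columns grow to the right and rows downward; lengths in m; the calibration is good to about 2 mm. The wrist camera is an equidistant fisheye: a pixel r from the principal point sees the ray r / f radians off the axis. A picture is of the moment at which its call begins: read the wrist's pose just before it.
- ctrl.job_done(): hands the job in; it is judged then, once.
Trained networks look in a picture, given as the dict that the camera call returned (one of the last four; its "shot" number tells which), for a name from the list of things; names that differ only in an ending like _2 or _b are one class to them, and where a whole thing is asked for, a point or a joint stands for the part that bears it (a point fixed in the world has none). Each returns a list of dicts, best first, with "confidence" (0 to 1); they miss things now and then, are a little off and sometimes report something else, mostly with a low value. They report only what shows in the picture. A call takes as long as a camera call. They do not tell look-alikes from the thing itself.
- eyes.trace(picture, label): "mask" (384x512 bool, what is visible of it).
- eyes.pinpoint(picture, label): "centre" ([x, y, z] in m, in world coordinates, good to about 4 mm: a listed point, or the origin of a listed thing).
The state is a dict: "t": time; "q": joint angles; "joint_velocities": joint speeds; "joint_efforts": joint torques, N m; "tcp_pos": TCP position; "eef_rot": TCP orientation; "wrist_force": force on the tool from outside, world axes, zero at the start; "moment": the same for the moment, N m; "finger_gap": finger opening in m; "gripper_force": force on a finger pad.
Only numpy, scipy, OpenCV 4.12 (cv2) and the standard library are available. Lean on these libraries where they do the work, as an engineer would, in place of code of your own. Each camera call takes 0.05 s, during which the arm holds its last target. There are 200 camera calls.

### The job

The square nut in the drill jig is hung up on the ledge of its loose round pocket, turned out of line with the square seat beneath it. Shuffle and turn it until it drops fully home in the seat, and only then swing the jig's leaf by its knob over the nut until it meets its stop. Leave the wrench, the tape measure and the chuck key where they lie.

Things in the scene. Friction and masses are not known exactly. Their poses are not given: they have to be found in the camera images.
- jig: aluminium drill jig, a block 100 (x) x 176 (y) x 30 mm high, fixed to the bench; origin at the centre of its underside, x and y along its edges; y points roughly towards the robot. In the middle of its top is a loose round pocket, 62 mm across, 5 mm deep; its floor is a flat ledge 25 mm above the bench. An 8 mm stop pin, 10 mm high, stands on the top at x 13, y -46 mm
- seat (a point): centre of the floor of the square seat, 12 mm above the bench. The seat is 40 x 40 mm, sunk 13 mm into the middle of the pocket's ledge, sides along the jig's x and y, hidden under the nut at the start
- nut: steel square nut 36 x 36 x 21 mm, bore 20, 0.15 kg; origin: centre of underside, x, y square to its sides (any quarter turn fits). It starts flat on the ledge, 30 to 60 deg out of line, underside 25, top 46 mm above the bench; within 6 deg and 2 mm it falls in. Seated: underside 12, top 33 mm, only 3 above the jig's top, so fingers astride it cannot follow it down and must let go
- leaf (a joint): swing of the steel leaf about its upright pivot, rad: 0 = closed at its stop, lying along the jig's -y from the pivot, guide bush over the seat; grows as it swings clockwise from above towards the jig's -x (1.57: along -x; 2.2: limit). Starts at 1.15 to 1.55; moves with under 1 N at the knob and stays put. Leaf 18 mm wide, 120 long, 36 to 41 mm above the bench: it cannot pass over a hung-up nut
- leaf_knob (a point): the black upright knob near the leaf's free end, 13 mm thick, 108 mm from the pivot, standing from 41 to 67 mm above the bench; this point is on its axis, 58 mm above the bench. The guide bush, 29 mm across and up to 50 mm above the bench, is 40 mm from it towards the pivot
- leaf_pivot (a point): point on the upright pivot axis of the leaf, at the jig's x 0, y +68 mm, 36 mm above the bench
- wrench: adjustable wrench, 38 x 177 x 11 mm, lying on the bench to the right; origin at the centre of its underside
- tape_measure: tape measure, 41 x 93 x 64 mm, standing on the bench to the left; origin at the centre of its underside
- chuck_key: drill chuck key, 52 x 63 x 18 mm, lying on the bench to the left; origin at the centre of its underside
Mind the look-alikes: they are no part of the job. Of the things that look like the nut, the smaller one is meant.

How it is judged:
By the outcome, as a careful person would: the job done as asked, in the order asked, and still so for the second after the job is handed in, with the robot touching nothing.
It also fails if it takes over 45 s, if anything falls off the work surface, if the arm or the gripper's body presses on something with over 40 N, if the wrist force passes 120 N, or if a joint passes its speed limit or range.

## Working session

There is one attempt and no reset: what is moved stays moved. The work goes in short steps, Python scripts to look and compute and a tool call to move; the robot and the scene stay as the last step left them, time stands still between calls to the robot, and variables do not carry over. Pictures are saved under pics/ and viewed, at most 10 in all, crops included, and the job is handed in when it is done.

Besides the shell and the picture viewer there is one more tool, called after ">>>" by a JSON object that holds its "api" and its "payload". carry_out: Moves the arm, as the interface text tells. Its arguments: {"type":"object","properties":{"steps":{"type":"array"},"force":{"type":"number"}},"required":["steps"]}

```bash
mkdir -p pics
cat > h.py <<'E'
from station import ctrl, eyes
import numpy as np, cv2
from scipy.spatial.transform import Rotation as R
def world(p,mask=None):
    z=p["range_z"]; K=p["mtx"]; v,u=np.indices(z.shape)
    c=np.stack([(u-K[0][2])*z/K[0][0],-(v-K[1][2])*z/K[1][1],-z,np.ones_like(z)],-1)
    return (c@np.array(p["world_from_camera"]).T)[...,:3]
E
python3 - <<'E'
from h import *
s=ctrl.get_state(); print({k:np.round(s[k],3) for k in s})
for c in("scene","top"):
    p=eyes.capture(c); cv2.imwrite(f"pics/{c}1.png",p["pixels"]); print(c,np.round(p["world_from_camera"],3).tolist(),np.round(p["mtx"],1).tolist())
    for n in("jig","nut","seat","leaf_knob","leaf_pivot","wrench","tape_measure","chuck_key"):
        print(n,[(np.round(d["centre"],3).tolist(),round(d["confidence"],2)) for d in eyes.pinpoint(p,n)])
E
```

```text
{'t': np.float64(0.0), 'q': array([ 1.087,  0.384,  0.044,  1.6  , -0.018,  1.161, -0.05 ]), 'joint_velocities': array([ 0.001,  0.001,  0.001, -0.   ,  0.   , -0.001, -0.   ]), 'joint_efforts': array([-0.0000e+00, -4.3345e+01,  1.0250e+00, -2.4951e+01,  1.1000e-02,
        1.1000e-02,  0.0000e+00]), 'tcp_pos': array([ 0.244, -0.602,  0.403]), 'eef_rot': array([ 0.981,  0.192, -0.   , -0.001]), 'wrist_force': array([-0.608, -0.169, -0.144]), 'moment': array([0.01 , 0.03 , 0.004]), 'gripper_force': np.float64(0.0), 'finger_gap': np.float64(0.086)}
scene [[-0.521, 0.62, -0.586, -0.294], [-0.853, -0.371, 0.367, 0.549], [0.01, 0.691, 0.722, 1.044], [0.0, 0.0, 0.0, 1.0]] [[494.2, 0.0, 263.6], [0.0, 494.2, 195.3], [0.0, 0.0, 1.0]]
jig [([0.507, 0.005, -0.002], 0.72)]
nut [([0.432, 0.389, -0.004], 0.89)]
seat [([0.504, 0.01, 0.013], 0.86)]
leaf_knob [([0.492, -0.106, 0.056], 0.57)]
leaf_pivot [([0.436, -0.006, 0.038], 0.57)]
wrench [([0.416, -0.357, -0.002], 0.73)]
tape_measure [([0.46, 0.267, 0.001], 0.92)]
chuck_key [([0.539, 0.439, -0.001], 0.45)]
top [[-0.412, 0.703, -0.579, -0.371], [-0.911, -0.322, 0.257, 0.412], [-0.005, 0.634, 0.773, 1.25], [0.0, 0.0, 0.0, 1.0]] [[449.9, 0.0, 255.0], [0.0, 449.9, 195.2], [0.0, 0.0, 1.0]]
jig [([0.501, 0.012, -0.003], 0.82)]
nut [([0.506, 0.006, 0.027], 0.51)]
seat [([0.501, 0.006, 0.008], 0.72), ([0.504, 0.003, 0.028], 0.24)]
leaf_knob [([0.49, -0.099, 0.062], 0.54)]
leaf_pivot [([0.439, -0.01, 0.033], 0.71), ([0.419, -0.362, 0.001], 0.68)]
wrench [([0.416, -0.362, -0.001], 0.7)]
tape_measure [([0.46, 0.261, -0.0], 0.69)]
chuck_key [([0.538, 0.443, -0.0], 0.48)]
```

Run:
```python
import cv2,numpy as np
a=cv2.imread("pics/top1.png");b=cv2.imread("pics/scene1.png")
cv2.imwrite("pics/both.png",np.hstack([cv2.resize(x,(400,300)) for x in(a,b)]))
```

```text
(no output)
```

View pics/top1.png

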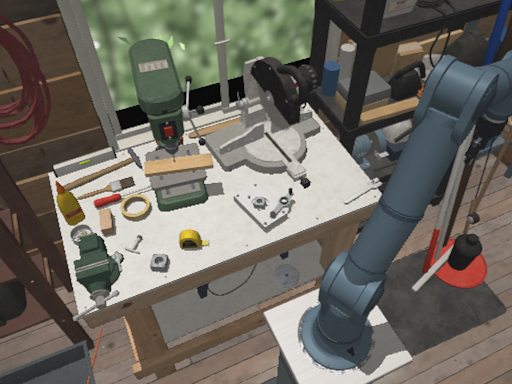

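The picture shows two nuts: one on the bench at pixel (159,262) and one in the jig at (260,203). The one in the jig is meant, because it is smaller and sits in the pocket. The leaf's knob is near (290,192).

Run:
```python
from h import *
p=eyes.capture("top"); W=world(p); X,Y,Z=np.moveaxis(W,-1,0)
im=cv2.resize(p["pixels"][165:245,215:320],None,fx=7,fy=7,interpolation=cv2.INTER_CUBIC); cv2.imwrite("pics/crop1.png",im)
m=(np.hypot(X-.503,Y-.006)<.028)&(Z>.041)&(Z<.055); print("nut top",m.sum(),W[m].mean(0), cv2.minAreaRect((W[m][:,:2]*1000).astype(np.float32)))
m=(abs(X-.5)<.14)&(abs(Y)<.14)&(Z>.024)&(Z<.034)&(np.hypot(X-.503,Y-.006)<.12);print("jig top",cv2.minAreaRect((W[m][:,:2]*1000).astype(np.float32)))
m=(Z>.08)&(X>.3)&(X<.75)&(abs(Y)<.35); g={}
for x,y,z in W[m]: k=(round(x*20)/20,round(y*20)/20); g[k]=max(g.get(k,0),z)
for k in sorted(g): print(k,round(g[k],2),end="; ")
```

```text
nut top 73 [0.50102425 0.00986479 0.04595949] ((502.6077880859375, 10.10595703125), (36.08992004394531, 39.5767822265625), 54.23419952392578)
jig top ((502.2956237792969, 8.574485778808594), (182.79425048828125, 103.39845275878906), 13.899223327636719)
(0.55, -0.2) 0.42; (0.55, -0.15) 0.43; (0.6, -0.2) 0.44; (0.6, -0.15) 0.45; (0.6, 0.15) 0.41; (0.6, 0.2) 0.13; (0.6, 0.25) 0.43; (0.65, -0.2) 0.38; (0.65, -0.15) 0.45; (0.65, 0.1) 0.15; (0.65, 0.15) 0.41; (0.65, 0.2) 0.45; (0.65, 0.25) 0.45; (0.65, 0.3) 0.44; (0.65, 0.35) 0.13; (0.7, -0.3) 0.31; (0.7, -0.25) 0.3; (0.7, -0.2) 0.39; (0.7, -0.15) 0.43; (0.7, 0.1) 0.22; (0.7, 0.15) 0.44; (0.7, 0.2) 0.45; (0.7, 0.25) 0.45; (0.7, 0.3) 0.45; (0.7, 0.35) 0.14; (0.75, -0.3) 0.33; (0.75, -0.25) 0.33; (0.75, -0.2) 0.32; (0.75, -0.15) 0.4; (0.75, -0.1) 0.27; (0.75, 0.05) 0.08; (0.75, 0.15) 0.45; (0.75, 0.2) 0.45; (0.75, 0.25) 0.45; (0.75, 0.3) 0.45; (0.75, 0.35) 0.14;
```

View pics/crop1.png

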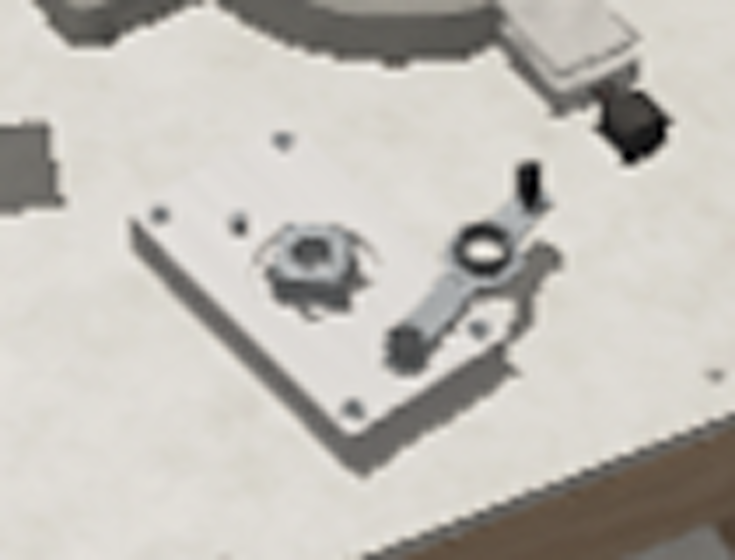

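Crop: the smaller nut sits in the pocket at crop pixel (310,265), with the leaf swung to the right, its bush at (482,250) and its knob at (530,185). The nut is confirmed. Next I check the clutter near the arm's path and work out the first move.

```bash
cat >> h.py <<'E'
def delta(pos,yaw_y):
    """tool-frame shift and turn to bring TCP to pos, pointing down, tool y at world angle yaw_y deg (mod 180)"""
    s=ctrl.get_state(); r=R.from_quat(s["eef_rot"]); y=r.as_matrix()[:,1]
    cur=np.degrees(np.arctan2(y[1],y[0])); d=(yaw_y-cur+90)%180-90
    a=np.radians(cur+d); ty=np.array([np.cos(a),np.sin(a),0]); tz=np.array([0,0,-1.]); T=np.stack([np.cross(ty,tz),ty,tz],1)
    print("cur",np.round(s["tcp_pos"],4),"yaw",round(cur,2),"t",s["t"],"shift",np.round(r.inv().apply(np.array(pos)-s["tcp_pos"]),4),"turn",np.round((r.inv()*R.from_matrix(T)).as_rotvec(),4),"F",np.round(s["wrist_force"],1))
E
python3 - <<'E'
from h import *
p=eyes.capture("top"); W=world(p); X,Y,Z=np.moveaxis(W,-1,0)
for x,y in((.55,-.2),(.6,-.15),(.65,-.15),(.7,-.3)):
    m=(Z>.2)&(abs(X-x)<.025)&(abs(Y-y)<.025); v,u=np.nonzero(m); print(x,y,m.sum(),u.min(),u.max(),v.min(),v.max(),Z[m].min())
m=(Z>.15)&(X<.65)&(X>.35)&(Y<.1)&(Y>-.45);v,u=np.nonzero(m);print(m.sum(),X[m].min(),Y[m].min(),Y[m].max(),u.min(),u.max())
delta((.5025,.009,.33),-36)
E
```

```text
0.55 -0.2 14 306 307 85 99 0.3744908785137787
0.6 -0.15 465 287 305 70 125 0.23916131334562585
0.65 -0.15 546 278 297 65 127 0.20063044945099762
0.7 -0.3 90 308 317 78 92 0.25385615155552144
942 0.5600208009846648 -0.18689981549449886 -0.14125016171173543 282 307
cur [ 0.2446 -0.6022  0.4047] yaw -67.9 t 1.0 shift [ 0.4689 -0.4693  0.0747] turn [ 0.     -0.     -0.5567] F [0.2 0.5 0.2]
```

>>> {"api": "carry_out", "payload": {"steps": [[0.06, [0.028, -0.028, 0.004], [0, 0, 0]], [0.06, [0.056, -0.056, 0.008], [0, 0, 0]], [0.06, [0.084, -0.084, 0.012], [0, 0, 0]], [0.06, [0.112, -0.112, 0.016], [0, 0, 0]], [0.06, [0.14, -0.14, 0.02], [0, 0, 0]]], "force": 25}}

```text
t: 1.42
tcp_pos: [0.3221, -0.4181, 0.3847]
eef_rot: [0.981, 0.192, 0.0, 0.0]
wrist_force: [0.2, 0.4, 0.6]
finger_gap: 0.0601
gripper_force: 0.0
```

>>> {"api": "carry_out", "payload": {"steps": [[0.06, [0.028, -0.028, 0.004], [0, 0, 0]], [0.06, [0.056, -0.056, 0.008], [0, 0, 0]], [0.06, [0.084, -0.084, 0.012], [0, 0, 0]], [0.06, [0.112, -0.112, 0.016], [0, 0, 0]], [0.06, [0.14, -0.14, 0.02], [0, 0, 0]]]}}

```text
t: 1.83
tcp_pos: [0.399, -0.2356, 0.365]
eef_rot: [0.981, 0.192, 0.0, 0.0]
wrist_force: [0.1, -0.3, -0.7]
finger_gap: 0.06
gripper_force: 0.0
```

>>> {"api": "carry_out", "payload": {"steps": [[0.06, [0.028, -0.028, 0.004], [0, 0, 0]], [0.06, [0.056, -0.056, 0.008], [0, 0, 0]], [0.06, [0.084, -0.084, 0.012], [0, 0, 0]], [0.06, [0.112, -0.112, 0.016], [0, 0, 0]], [0.06, [0.14, -0.14, 0.02], [0, 0, 0]]]}}

```text
t: 2.25
tcp_pos: [0.4761, -0.0533, 0.345]
eef_rot: [0.981, 0.192, 0.001, 0.0]
wrist_force: [0.7, 0.0, -0.2]
finger_gap: 0.0596
gripper_force: 0.0
```

>>> {"api": "carry_out", "payload": {"steps": [[0.06, [0.01, -0.01, 0.003], [0, 0, -0.11]], [0.06, [0.02, -0.02, 0.006], [0, 0, -0.22]], [0.06, [0.03, -0.03, 0.009], [0, 0, -0.33]], [0.06, [0.04, -0.04, 0.012], [0, 0, -0.44]], [0.06, [0.049, -0.049, 0.015], [0, 0, -0.555]]]}}

```text
t: 2.67
tcp_pos: [0.503, 0.0098, 0.3298]
eef_rot: [0.89, 0.456, 0.0, 0.0]
wrist_force: [0.6, -0.4, 0.0]
finger_gap: 0.06
gripper_force: 0.0
```

```bash
cat >> h.py <<'E'
def ortho(zp,cx=.5025,cy=.0,half=.14,n=560):
    """wrist view remapped to plane z=zp: rows = +x up, cols = +y left"""
    s=ctrl.get_state(); p=eyes.capture("wrist"); r=R.from_quat(s["eef_rot"]).as_matrix(); M=np.array(p["mount"]); K=p["mtx"]
    Rc=r@M[:3,:3]; tc=r@M[:3,3]+s["tcp_pos"]; i,j=np.indices((n,n)); k=2*half/n
    P=np.stack([cx+half-i*k,cy+half-j*k,np.full((n,n),zp)],-1)
    q=(P-tc)@Rc; x,y,z=q[...,0],-q[...,1],-q[...,2]; h=np.hypot(x,y)+1e-9; th=np.arctan2(h,z)
    u=(K[0][2]+K[0][0]*th*x/h).astype(np.float32); v=(K[1][2]+K[1][1]*th*y/h).astype(np.float32)
    return p,cv2.remap(p["pixels"],u,v,cv2.INTER_LINEAR),P
E
python3 - <<'E'
from h import *
p,o,P=ortho(.046); cv2.imwrite("pics/o1.png",o); print(p["mtx"],np.round(p["mount"],3).tolist())
for n in("jig","nut","seat","leaf_knob","leaf_pivot"):
    print(n,[(np.round(d["centre"],4).tolist(),round(d["confidence"],2)) for d in eyes.pinpoint(p,n)])
E
```

```text
[[297.31863964   0.         248.86516364]
 [  0.         297.31863964 197.68631825]
 [  0.           0.           1.        ]] [[-0.0, 0.947, 0.32, 0.082], [1.0, 0.0, -0.001, 0.001], [-0.001, 0.32, -0.947, 0.031], [0.0, 0.0, 0.0, 1.0]]
jig [([0.5024, 0.0103, -0.0006], 0.94)]
nut [([0.5042, 0.0086, 0.0267], 0.78)]
seat [([0.5021, 0.0042, 0.0134], 0.86)]
leaf_knob [([0.4889, -0.1032, 0.0557], 0.85), ([0.5006, 0.0071, 0.0], 0.36)]
leaf_pivot [([0.4376, -0.0143, 0.035], 0.59)]
```

View pics/o1.png

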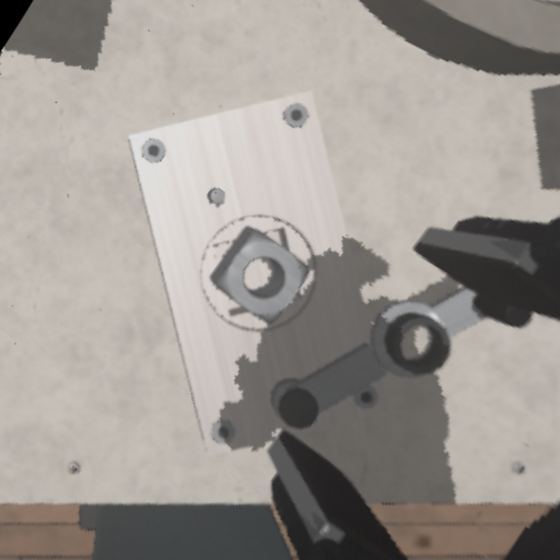

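The view remapped onto the z=46 mm plane (0.5 mm per pixel) shows:
- The nut's corners at (248,227), (308,270), (268,320) and (212,278), so its sides lie at about 54.6° in the world.
- The pocket's circle centred at about (258,273).
- The jig's edge at 13.8°.

Corrected for parallax, the nut is at about (0.505, 0.010) and the pocket at about (0.5035, 0.0075). Now I go down and grip.

>>> {"api": "carry_out", "payload": {"steps": [[0.06, [0.001, 0.001, 0.03], [0, 0, -0.01]], [0.06, [0.001, 0.001, 0.06], [0, 0, -0.01]], [0.06, [0.001, 0.001, 0.09], [0, 0, -0.01]], [0.06, [0.001, 0.001, 0.115], [0, 0, -0.01]], [0.06, [0.001, 0.001, 0.125], [0, 0, -0.01]]]}}

```text
t: 3.38
tcp_pos: [0.502, 0.0074, 0.2015]
eef_rot: [0.89, 0.456, -0.003, -0.001]
wrist_force: [-0.7, -0.4, -0.0]
finger_gap: 0.06
gripper_force: 0.0
```

>>> {"api": "carry_out", "payload": {"steps": [[0.045, [0, 0, 0], [0, 0, 0]], [0.034, [0, 0, 0], [0, 0, 0]], [0.03, [0, 0, 0], [0, 0, 0]], [0.03, [0, 0, 0], [0, 0, 0]], [0.03, [0, 0, 0], [0, 0, 0]]], "force": 25}}

```text
t: 3.8
tcp_pos: [0.5047, 0.009, 0.2061]
eef_rot: [0.889, 0.458, 0.001, 0.001]
wrist_force: [0.9, 0.3, -2.2]
finger_gap: 0.0351
gripper_force: 30.5
```

>>> {"api": "carry_out", "payload": {"steps": [[0.03, [-0.003, 0, -0.001], [0, 0, 0]], [0.03, [-0.003, 0, -0.001], [0, 0, 0.09]], [0.03, [-0.003, 0, -0.001], [0, 0, 0.18]], [0.03, [-0.003, 0, -0.001], [0, 0, 0.27]], [0.03, [-0.003, 0, -0.001], [0, 0, 0.36]]]}}

```text
t: 4.22
tcp_pos: [0.5023, 0.0064, 0.2062]
eef_rot: [0.957, 0.289, 0.0, 0.0]
wrist_force: [-0.2, 0.1, -1.6]
finger_gap: 0.0353
gripper_force: 30.6
```

>>> {"api": "carry_out", "payload": {"steps": [[0.03, [0, 0, 0], [0, 0, 0.09]], [0.03, [0, 0, 0], [0, 0, 0.18]], [0.03, [0, 0, 0], [0, 0, 0.27]], [0.03, [0, 0, 0], [0, 0, 0.35]], [0.03, [0, 0, 0], [0, 0, 0.35]]]}}

```text
t: 4.63
tcp_pos: [0.5023, 0.0065, 0.2062]
eef_rot: [0.993, 0.12, 0.0, 0.0]
wrist_force: [0.1, 0.4, -1.5]
finger_gap: 0.0355
gripper_force: 30.5
```

Run:
```python
from h import *
p,o,P=ortho(.044,half=.1,n=560); cv2.imwrite("pics/o2.png",o)
delta((.5035,.0075,.206),-76.2); delta((.5035,.0075,.206),-76.2)
print([(np.round(d["centre"],4).tolist(),d["confidence"]) for d in eyes.pinpoint(p,"nut")])
```

```text
cur [0.5023 0.0066 0.2061] yaw -76.1 t 4.6833 shift [ 0.0014 -0.0006  0.0001] turn [ 0.0005 -0.0006  0.0017] F [-0.2  0.3 -1.1]
cur [0.5023 0.0066 0.2061] yaw -76.1 t 4.6833 shift [ 0.0014 -0.0006  0.0001] turn [ 0.0005 -0.0006  0.0017] F [-0.2  0.3 -1.1]
[([0.4995, 0.003, 0.0299], 0.81)]
```

View pics/o2.png

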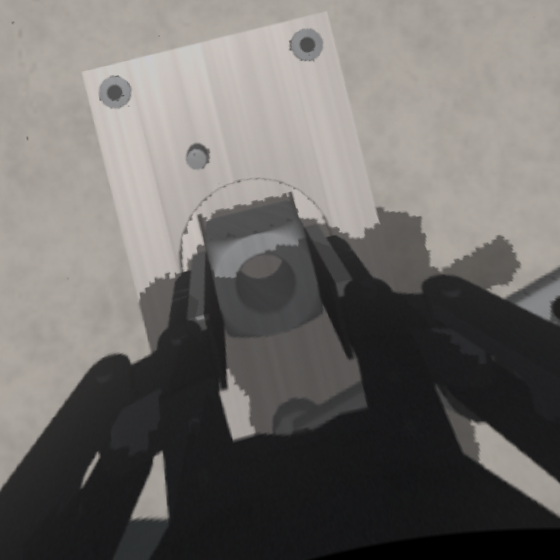

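The nut is now lined up with the seat. The seat's far edge runs from (200,216) to (293,194) and the bore is centred at (266,281), so the nut sits about 1.5 mm too far from the robot. I'll pull it back 1 mm and let go.

>>> {"api": "carry_out", "payload": {"steps": [[0.03, [-0.001, 0, 0], [0, 0, 0]], [0.03, [-0.001, 0, 0.001], [0, 0, 0]], [0.05, [-0.001, 0, 0.001], [0, 0, 0]], [0.05, [-0.001, 0, 0.001], [0, 0, 0]], [0.05, [-0.001, 0, 0.001], [0, 0, 0]]]}}

```text
t: 5.15
tcp_pos: [0.5016, 0.0063, 0.2049]
eef_rot: [0.993, 0.12, 0.0, -0.0]
wrist_force: [-0.8, 0.1, 0.2]
finger_gap: 0.0503
gripper_force: 0.0
```

Run:
```python
from h import *
p,o,P=ortho(.033,half=.1,n=560); cv2.imwrite("pics/o3.png",o)
print(ctrl.get_state()["finger_gap"],[(np.round(d["centre"],4).tolist(),d["confidence"]) for d in eyes.pinpoint(p,"nut")])
s=ctrl.get_state()
```

```text
0.050044727471390375 [([0.5003, 0.003, 0.0172], 0.96), ([0.4175, -0.353, 0.0022], 0.54)]
```

View pics/o3.png

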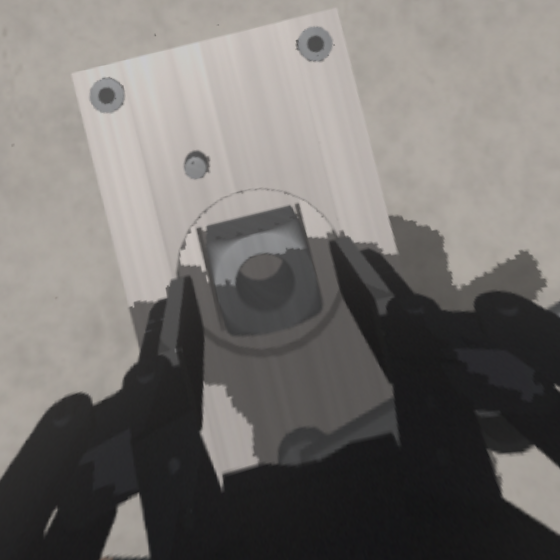

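The nut appears seated: its top spans about 105 px, which fits a top 33 mm high. I rise, then check its height by range.

>>> {"api": "carry_out", "payload": {"steps": [[0.05, [0, 0, -0.02], [0, 0, 0]], [0.05, [0, 0, -0.05], [0, 0, 0]], [0.05, [0, 0, -0.08], [0, 0, 0]], [0.03, [0, 0, -0.1], [0, 0, 0]], [0.0, [0, 0, -0.1], [0, 0, 0]]]}}

```text
t: 5.67
tcp_pos: [0.5038, 0.0067, 0.3097]
eef_rot: [0.993, 0.12, 0.005, 0.001]
wrist_force: [1.2, 0.4, 0.2]
finger_gap: 0.0266
gripper_force: 0.0
```

Run:
```python
from h import *
s=ctrl.get_state(); p,o,P=ortho(.033,half=.14,n=560); cv2.imwrite("pics/o4.png",o)
K=p["mtx"];z=p["range_z"];v,u=np.indices(z.shape);a,b=u-K[0][2],v-K[1][2];r=np.hypot(a,b)+1e-9;t=np.tan(r/K[0][0])*z/r
M=np.array(p["mount"]); c=np.stack([a*t,-b*t,-z],-1)@M[:3,:3].T+M[:3,3]; W=c@R.from_quat(s["eef_rot"]).as_matrix().T+s["tcp_pos"]
d=W[...,:2]-[.5025,.006]; jy=d@[-.971,-.24]; jx=d@[-.24,.971]; rr=np.hypot(jx,jy); ok=z>0
m=ok&(rr>.012)&(rr<.016); print("nut top",m.sum(),np.percentile(W[m][:,2],[10,50,90]))
m=ok&(rr>.034)&(rr<.045)&(jx>0); print("jig top",np.percentile(W[m][:,2],[10,50,90]))
for n in("nut","leaf_knob","leaf_pivot","seat"): print(n,[(np.round(e["centre"],4).tolist(),round(e["confidence"],2)) for e in eyes.pinpoint(p,n)])
m=ok&(W[...,2]>.055)&(W[...,2]<.075)&(np.hypot(W[...,0]-.489,W[...,1]+.102)<.025); print("knob",m.sum(),np.median(W[m],0) if m.any() else 0)
delta((.48,-.05,.3),-76)
```

```text
nut top 3481 [0.03326114 0.21556871 0.22562598]
jig top [0.02939521 0.19279228 0.21184956]
nut [([0.5025, 0.007, 0.018], 0.63)]
leaf_knob [([0.4896, -0.1016, 0.0567], 0.91)]
leaf_pivot [([0.4378, -0.0129, 0.0337], 0.93)]
seat [([0.4975, 0.0074, 0.0145], 0.63)]
knob 235 [ 0.49241901 -0.10144554  0.06586366]
cur [0.5004 0.0062 0.3031] yaw -76.2 t 5.9167 shift [-0.0332  0.0497  0.0032] turn [-0.0008  0.0032 -0.0034] F [-0.1  0.3 -0.6]
```

View pics/o4.png

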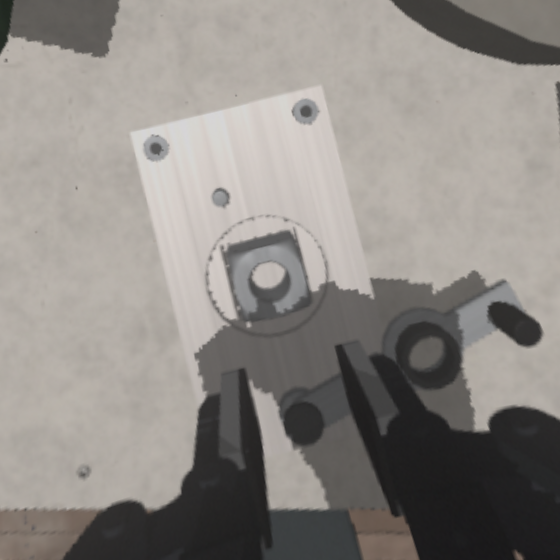

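Seated: by range the nut's top is at 33 mm and the jig's top at 29.5 mm. The leaf's knob is at (0.4905, -0.102), so the leaf stands about 73° open. I'll straddle the knob loosely and carry it round the arc, starting with the turn and shift over to it.

>>> {"api": "carry_out", "payload": {"steps": [[0.03, [-0.007, 0.02, 0], [0, 0, -0.12]], [0.03, [-0.014, 0.04, 0], [0, 0, -0.24]], [0.03, [-0.021, 0.06, 0], [0, 0, -0.36]], [0.03, [-0.028, 0.08, 0], [0, 0, -0.48]], [0.03, [-0.035, 0.1, 0], [0, 0, -0.6]]]}}

```text
t: 6.33
tcp_pos: [0.4902, -0.0999, 0.3029]
eef_rot: [0.912, 0.411, -0.001, -0.001]
wrist_force: [0.8, -0.1, 0.2]
finger_gap: 0.03
gripper_force: 0.0
```

>>> {"api": "carry_out", "payload": {"steps": [[0.03, [0, 0, 0], [0, 0, -0.12]], [0.03, [0, 0, 0], [0, 0, -0.24]], [0.03, [0, 0, 0], [0, 0, -0.36]], [0.03, [0, 0, 0], [0, 0, -0.48]], [0.03, [0, 0, 0], [0, 0, -0.6]]]}}

```text
t: 6.75
tcp_pos: [0.4904, -0.0991, 0.3029]
eef_rot: [0.75, 0.662, -0.001, -0.002]
wrist_force: [0.4, 0.1, 0.5]
finger_gap: 0.0301
gripper_force: 0.0
```

>>> {"api": "carry_out", "payload": {"steps": [[0.03, [0, 0, 0], [0, 0, -0.12]], [0.03, [0, 0, 0], [0, 0, -0.24]], [0.03, [0, 0, 0], [0, 0, -0.36]], [0.03, [0, 0, 0], [0, 0, -0.48]], [0.03, [0, 0, 0], [0, 0, -0.66]]]}}

```text
t: 7.17
tcp_pos: [0.4904, -0.099, 0.303]
eef_rot: [0.518, 0.855, -0.0, -0.002]
wrist_force: [-0.2, -0.8, -1.0]
finger_gap: 0.0301
gripper_force: 0.0
```

Run:
```python
from h import *
p,o,P=ortho(.067,cx=.49,cy=-.06,half=.14,n=560); cv2.imwrite("pics/o5.png",o)
for n in("leaf_knob","leaf_pivot"): print(n,[(np.round(e["centre"],4).tolist(),round(e["confidence"],2)) for e in eyes.pinpoint(p,n)])
delta((.4905,-.102,.219),30.5); print(np.round(ctrl.get_state()["q"],2))
```

```text
leaf_knob [([0.4899, -0.103, 0.0584], 0.81)]
leaf_pivot [([0.4392, -0.0116, 0.0365], 0.69)]
cur [ 0.4905 -0.0991  0.3033] yaw 27.05 t 7.3167 shift [-0.0027 -0.0012  0.0843] turn [-0.0018 -0.0024 -0.0603] F [-0.3  0.3  0. ]
[ 0.58  0.27 -0.52  2.02  0.17  0.9   0.45]
```

View pics/o5.png

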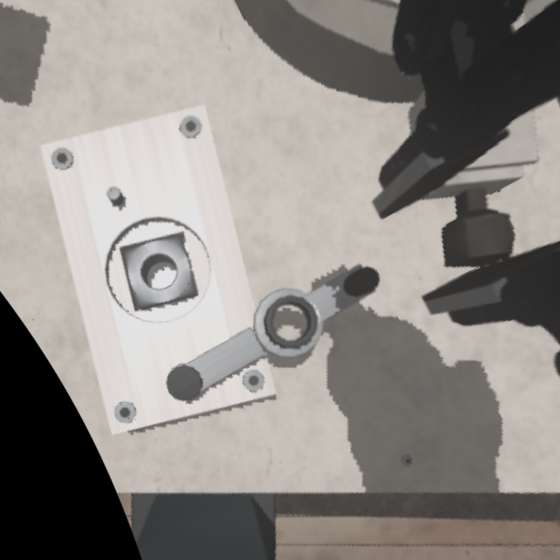

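The knob's top is at (365,279), which gives (0.4905, -0.1025), and the nut is plainly seated. I go down astride the knob.

>>> {"api": "carry_out", "payload": {"steps": [[0.03, [-0.003, -0.0015, 0.02], [0, 0, -0.06]], [0.03, [-0.003, -0.0015, 0.04], [0, 0, -0.06]], [0.03, [-0.003, -0.0015, 0.06], [0, 0, -0.06]], [0.03, [-0.003, -0.0015, 0.075], [0, 0, -0.06]], [0.03, [-0.003, -0.0015, 0.084], [0, 0, -0.06]]]}}

```text
t: 7.73
tcp_pos: [0.4899, -0.1024, 0.2182]
eef_rot: [0.496, 0.868, -0.001, -0.002]
wrist_force: [-0.6, -0.3, -0.6]
finger_gap: 0.03
gripper_force: 0.0
```

Run:
```python
from h import *
delta((.4905,-.1025,.219),30.5)
# arc: pivot and radius in world, tool-frame rows relative to start of each call
piv=np.array([.4367,-.0105]); k=np.array([.4905,-.1025]); v=k-piv; print(np.hypot(*v),np.degrees(np.arctan2(v[1],v[0])))
a0=np.radians(30.5); ty=np.array([np.cos(a0),np.sin(a0)]); tx=-np.array([np.sin(a0),-np.cos(a0)])*1
tx=np.array([np.cos(a0+np.pi/2),np.sin(a0+np.pi/2)])
for d in range(5,30,5):
    c,s=np.cos(np.radians(d)),np.sin(np.radians(d)); w=np.array([[c,-s],[s,c]])@v-v; print(d,np.round([w@tx,w@ty],4),round(-np.radians(d),3))
```

```text
cur [ 0.4899 -0.1024  0.2182] yaw 30.5 t 7.7333 shift [-0.0004  0.0004 -0.0009] turn [-0.0032 -0.0032 -0.    ] F [-0.6 -0.3 -0.6]
0.10657598228494074 -59.68164657851048
5 [0.0004 0.0093] -0.087
10 [0.0016 0.0185] -0.175
15 [0.0035 0.0276] -0.262
20 [0.0063 0.0365] -0.349
25 [0.0098 0.0451] -0.436
```

>>> {"api": "carry_out", "payload": {"steps": [[0.02, [0.0004, 0.0093, 0], [0, 0, -0.087]], [0.02, [0.0016, 0.0185, 0], [0, 0, -0.175]], [0.02, [0.0035, 0.0276, 0], [0, 0, -0.262]], [0.02, [0.0063, 0.0365, 0], [0, 0, -0.349]], [0.02, [0.0098, 0.0451, 0], [0, 0, -0.436]]]}}

```text
t: 8.15
tcp_pos: [0.5251, -0.0712, 0.2202]
eef_rot: [0.295, 0.956, -0.0, -0.001]
wrist_force: [-0.5, -0.3, -0.8]
finger_gap: 0.02
gripper_force: 0.3
```

>>> {"api": "carry_out", "payload": {"steps": [[0.02, [0.0004, 0.0093, 0], [0, 0, -0.087]], [0.02, [0.0016, 0.0185, 0], [0, 0, -0.175]], [0.02, [0.0035, 0.0276, 0], [0, 0, -0.262]], [0.02, [0.0063, 0.0365, 0], [0, 0, -0.349]], [0.02, [0.0098, 0.0451, 0], [0, 0, -0.436]]]}}

```text
t: 8.57
tcp_pos: [0.5426, -0.0284, 0.2204]
eef_rot: [0.081, 0.997, -0.0, -0.0]
wrist_force: [0.1, -0.6, -0.7]
finger_gap: 0.0199
gripper_force: 0.3
```

>>> {"api": "carry_out", "payload": {"steps": [[0.02, [0.0001, 0.0047, 0], [0, 0, -0.044]], [0.02, [0.0004, 0.0093, 0], [0, 0, -0.087]], [0.02, [0.0016, 0.0185, 0], [0, 0, -0.175]], [0.02, [0.0025, 0.023, 0], [0, 0, -0.218]], [0.02, [0.0035, 0.0276, 0], [0, 0, -0.262]]]}}

```text
t: 8.98
tcp_pos: [0.5437, -0.0003, 0.2206]
eef_rot: [-0.049, 0.999, -0.0, 0.0]
wrist_force: [0.2, -1.0, 0.5]
finger_gap: 0.0201
gripper_force: 0.3
```

Run:
```python
from h import *
delta((.5405,.0155,.219),103.9); print(ctrl.get_state()["finger_gap"])
for c in("top","scene"):
    p=eyes.capture(c)
    for n in("leaf_knob","leaf_pivot","nut"): print(n,[(np.round(e["centre"],4).tolist(),round(e["confidence"],2)) for e in eyes.pinpoint(p,n)])
```

```text
cur [ 5.437e-01 -3.000e-04  2.206e-01] yaw 95.64 t 8.9833 shift [0.0016 0.0161 0.0016] turn [-0.0003  0.0002 -0.1442] F [ 0.2 -1.   0.5]
0.0201258953056006
leaf_knob [([0.5468, -0.0011, 0.0591], 0.56), ([0.4366, -0.0106, 0.0355], 0.56)]
leaf_pivot [([0.4378, -0.0063, 0.0331], 0.58)]
nut [([0.4325, 0.3886, -0.0021], 0.72), ([0.5023, 0.0002, 0.0134], 0.5)]
leaf_knob [([0.5434, -0.0042, 0.0582], 0.84)]
leaf_pivot [([0.4349, -0.0112, 0.0364], 0.58)]
nut [([0.4297, 0.3914, -0.0029], 0.8), ([0.5016, 0.0027, 0.0114], 0.64)]
```

>>> {"api": "carry_out", "payload": {"steps": [[0.02, [0.0002, 0.004, 0], [0, 0, -0.035]], [0.02, [0.0004, 0.007, 0], [0, 0, -0.07]], [0.02, [0.0006, 0.01, 0], [0, 0, -0.1]], [0.02, [0.0009, 0.013, 0], [0, 0, -0.125]], [0.02, [0.0012, 0.016, 0], [0, 0, -0.144]]]}}

```text
t: 9.8
tcp_pos: [0.5407, 0.0157, 0.2207]
eef_rot: [-0.122, 0.993, 0.0, 0.0]
wrist_force: [0.6, -0.7, -0.6]
finger_gap: 0.0203
gripper_force: 0.3
```

>>> {"api": "carry_out", "payload": {"steps": [[0.02, [0, 0.001, 0], [0, 0, 0]], [0.02, [0, 0.002, 0], [0, 0, 0]], [0.02, [0, 0.003, 0], [0, 0, 0]], [0.02, [0, 0.003, 0], [0, 0, 0]], [0.02, [0, 0.003, 0], [0, 0, 0]]]}}

```text
t: 10.22
tcp_pos: [0.5398, 0.0183, 0.2206]
eef_rot: [-0.121, 0.993, 0.0, -0.0]
wrist_force: [-0.1, 0.6, -0.6]
finger_gap: 0.0201
gripper_force: 0.0
```

>>> {"api": "carry_out", "payload": {"steps": [[0.02, [0, 0.0005, 0], [0, 0, 0]], [0.02, [0, 0.001, 0], [0, 0, 0]], [0.02, [0, 0.0015, 0], [0, 0, 0]], [0.02, [0, 0.002, 0], [0, 0, 0]], [0.02, [0, 0.002, 0], [0, 0, 0]]]}}

```text
t: 10.63
tcp_pos: [0.5394, 0.02, 0.2206]
eef_rot: [-0.121, 0.993, -0.0, -0.0]
wrist_force: [-0.2, -0.9, -0.2]
finger_gap: 0.0201
gripper_force: 0.4
```

>>> {"api": "carry_out", "payload": {"steps": [[0.02, [0, 0.0005, 0], [0, 0, 0]], [0.02, [0, 0.001, 0], [0, 0, 0]], [0.02, [0, 0.0015, 0], [0, 0, 0]], [0.02, [0, 0.002, 0], [0, 0, 0]], [0.02, [0, 0.002, 0], [0, 0, 0]]]}}

```text
t: 11.05
tcp_pos: [0.5393, 0.0205, 0.2206]
eef_rot: [-0.12, 0.993, -0.001, -0.0]
wrist_force: [0.6, -4.8, -0.9]
finger_gap: 0.0198
gripper_force: 2.5
```

The force rose to 4.8 N and the tool stopped advancing, so the leaf is at its stop. I centre the fingers on the knob, open a little, rise and look.

>>> {"api": "carry_out", "payload": {"steps": [[0.02, [0, -0.003, 0], [0, 0, 0]], [0.02, [0, -0.005, 0], [0, 0, 0]], [0.026, [0, -0.005, 0], [0, 0, 0]], [0.026, [0, -0.005, 0], [0, 0, 0]], [0.026, [0, -0.005, -0.01], [0, 0, 0]]]}}

```text
t: 11.47
tcp_pos: [0.5389, 0.0179, 0.2294]
eef_rot: [-0.121, 0.993, 0.001, -0.002]
wrist_force: [-1.2, -0.3, -0.6]
finger_gap: 0.0259
gripper_force: 0.0
```

>>> {"api": "carry_out", "payload": {"steps": [[0.026, [0, 0, -0.02], [0, 0, 0]], [0.026, [0, 0, -0.05], [0, 0, 0]], [0.026, [0, 0, -0.08], [0, 0, 0]], [0.026, [0, 0, -0.1], [0, 0, 0]], [0.026, [0, 0, -0.1], [0, 0, 0]]]}}

```text
t: 11.88
tcp_pos: [0.5423, 0.019, 0.3365]
eef_rot: [-0.121, 0.993, -0.0, 0.005]
wrist_force: [0.4, 1.5, 1.4]
finger_gap: 0.0259
gripper_force: 0.0
```

Run:
```python
from h import *
p,o,P=ortho(.041,cx=.49,cy=0,half=.11,n=560); cv2.imwrite("pics/o6.png",o)
for n in("leaf_knob","leaf_pivot","nut","jig"): print(n,[(np.round(e["centre"],4).tolist(),round(e["confidence"],2)) for e in eyes.pinpoint(p,n)])
delta((.54,.015,.32),103.9)
```

```text
leaf_knob [([0.5399, 0.017, 0.0566], 0.73)]
leaf_pivot [([0.437, -0.0138, 0.0367], 0.89)]
nut [([0.4978, 0.0067, 0.0158], 0.66)]
jig [([0.5021, 0.009, 0.0016], 0.67)]
cur [0.5394 0.0172 0.3295] yaw 103.9 t 12.1333 shift [-0.0001 -0.0023  0.0095] turn [ 0.0007 -0.0025 -0.    ] F [-0.1  0.2 -1. ]
```

View pics/o6.png

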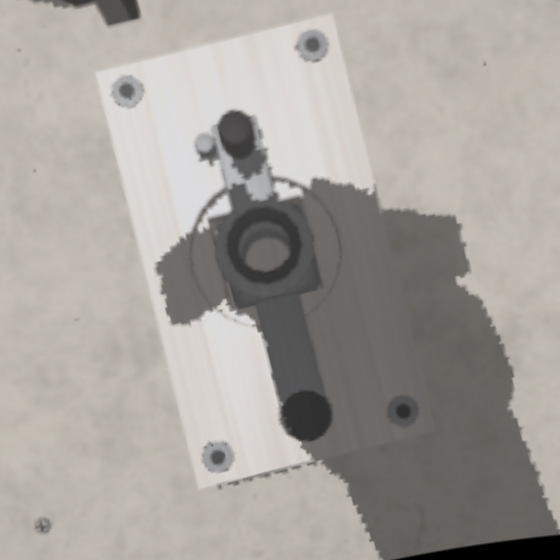

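The leaf lies along the jig at about 13.5°, against the stop pin at (205,143). Its bush at (265,247) is over the seated nut, and the gripper is clear of everything.

```bash
python3 -c "
from station import ctrl; print(ctrl.job_done())"
```

```text
the job is handed in; nothing more can be done
None
```

The nut is fully home in the square seat, the leaf is swung over it against its stop pin, and the job was handed in at about 12 s with the gripper clear of everything and the wrench, tape measure and chuck key never touched.

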